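Point out the next check

TASK

Show a colleague the next check on the surface plate by pointing straight down with the fingertips: first at the one steel hub that was set down upside down (wide flange on top), then at the vee of the V-block where it is to be laid, then at the bore of the steel setting ring it is compared with. Each time hold still for about two seconds over the middle of the thing, with the tips about two centimetres above it. Touch and move nothing, do not come down over any of the other hubs, and finish with the hand raised, fingertips at least 20 cm above the plate.

Things in the scene. Friction and masses are not known exactly. Their poses are not given: they have to be found in the camera images.
- flipped_hub: a plain steel turned hub: a flange 30 mm in diameter and about 8 mm thick with a narrower collar about 20 mm in diameter and a bore, 22 mm tall in all; loose, standing upside down: its collar end is on the plate and the wide flat flange is on top. Origin: centre of the flange's flat upper face, 22 mm above the plate (its own z axis points down)
- upright_hub_1: a plain steel turned hub: a flange 30 mm in diameter and about 8 mm thick with a narrower collar about 20 mm in diameter and a bore, 22 mm tall in all; loose, standing the right way up, flange on the plate and collar on top; one of three alike. Origin: centre of its underside on the plate; its top is 22 mm higher
- upright_hub_2: a plain steel turned hub: a flange 30 mm in diameter and about 8 mm thick with a narrower collar about 20 mm in diameter and a bore, 22 mm tall in all; loose, standing the right way up, flange on the plate and collar on top; one of three alike. Origin: centre of its underside on the plate; its top is 22 mm higher
- upright_hub_3: a plain steel turned hub: a flange 30 mm in diameter and about 8 mm thick with a narrower collar about 20 mm in diameter and a bore, 22 mm tall in all; loose, standing the right way up, flange on the plate and collar on top; one of three alike. Origin: centre of its underside on the plate; its top is 22 mm higher
- v_block: steel V-block, 40 x 44 mm and 34 mm tall, with an open V-shaped groove along its top and smaller grooves in its sides; empty, loose. Origin: centre of its underside on the plate; the middle of the vee lies straight above it, the mouth of the vee 34 mm above the plate
- ring_gauge: steel setting ring gauge lying flat, 58 mm outside diameter and 18 mm tall, thick wall, round bore in the middle (the larger, thin-walled roll of tape near it is another thing); loose. Origin: centre of its underside on the plate; the mouth of the bore is straight above it, 18 mm above the plate

How it is judged:
By the outcome, as a careful person would: the job done as asked, in the order asked, and still so for the second after the job is handed in, with the robot touching nothing.
It also fails if it takes over 53 s, if anything falls off the work surface, if the arm or the gripper's body presses on something with over 40 N, if the wrist force passes 120 N, or if a joint passes its speed limit or range.

ROBOT

A 7-joint arm with a two-finger parallel gripper is mounted at the origin on a cart in front of the work surface, level with it; the furniture and walls round the work are solid. World frame = base frame: x ahead of the robot, y to its left, z up, the work surface at z = 0. Lengths are in m, angles in rad, forces in N, time in s.
With the tool pointing down it reaches from about 0.35 to 0.9 m from the base axis. Payload 7.2 kg.
Tool frame: the origin (TCP) lies midway between the tips of the shut fingers; the grasp point (between the pads) lies 19 mm behind it (ctrl.grip_depth is the distance from the TCP to the grasp point, in m); z points along the fingers, y is the line along which they close (so a half turn about z gives the same grasp; the last joint's range is limited). The gripper opens to 88 mm and grips with 3 to 60 N. Pads are 20 mm wide; open, the fingers measure 115 mm over their backs; the gripper's body (75 mm by 178 mm) begins 61 mm behind the grasp point.
Start: joints at [-1.276, 0.411, -0.013, 1.596, 0.006, 1.134, -0.082], TCP at [0.222, 0.584, 0.193] pointing down, gripper open.
Joint ranges: [-2.95, 2.95], [-0.29, 1.99], [-1.47, 1.44], [0.14, 2.54], [-1.03, 4.17], [0.13, 1.85], [-2.86, 2.86]. Speed limits (rad/s): [2.39, 2.39, 3.01, 3.01, 3.14, 3.14, 3.14].

INTERFACE

Orientations are given as a 3x3 rotation matrix whose columns are the frame's x, y, z axes.
In Python, from workcell import ctrl gives the robot as it stands. The module is installed in compiled form; this text tells all that it offers.
- The arm moves only by the tool drive_tool, never from a script. Its argument "series" is a list of rows, each an object of numbers: "tx", "ty", "tz": the shift along the tool's x, y, z in cm; "rx", "ry", "rz": the turn, a rotation vector about the tool's x, y, z in degrees. A call has 1 to 12 rows; each row is the pose to reach, as a shift and turn from the pose commanded when the call began, along the tool's axes at that moment; what a row does not reach only later rows make up. A row lasts 1/8 s, in which the tool goes at most 62.5 mm and 10.7 degrees, less where a joint would pass 70% of its speed; a pose out of reach is approached as far as the arm can. A call with a gripper value outside its range is refused whole. "grip" is the gripper command: -1 is fully open, 1 is shut, values between are in proportion, set as the call begins (left out, the last holds). The fingers move at their own pace and stop on an object; "grip_force" is the grip in N (left out, the last holds). Time passes only in rows, so rows that repeat a pose let the fingers close. It gives the time, the measured TCP pose, the force, the opening and the grip force at its end, in the units of the state.
- ctrl.state(): the state, without advancing time (a new reading comes with each control period).
- ctrl.snapshot(name): name is "scene" or "top"; returns the picture (400x640x3 uint8, blue, green, red); there is no depth.
- ctrl.get_calibration(name): a dict with "camera_matrix" (3x3 intrinsics, pixels), "world_to_cam" (4x4, takes a point from world to camera coordinates). Camera axes: x right, y up, looking along -z (the intrinsics and any distortion apply to the point x, -y, -z); pixel columns grow to the right and rows downward; lengths in m; the calibration is good to about 2 mm. A picture is of the moment at which its call begins. get_calibration takes no time and is no camera call.
- ctrl.close_job(): hands the job in; it is judged then, once.
The state is a dict: "time": time; "joint_pos": joint angles; "joint_vel": joint speeds; "joint_efforts": joint torques, N m; "eef_pos": TCP position; "eef_rot": TCP orientation; "wrist_force": force on the tool from outside, world axes, zero at the start; "torque": the same for the moment, N m; "width": opening from 0.0 (shut) to 1.0 (fully open); "grasp_force": force on a finger pad.
Only numpy, scipy, OpenCV 4.12 (cv2) and the standard library are available. Lean on these libraries where they do the work, as an engineer would, in place of code of your own. Each camera call takes 0.05 s, during which the arm holds its last target. There are 200 camera calls.

## Working session

There is one attempt and no reset: what is moved stays moved. The work goes in short steps, Python scripts to look and compute and a tool call to move; the robot and the scene stay as the last step left them, time stands still between calls to the robot, and variables do not carry over. Pictures are saved under pics/ and viewed, at most 10 in all, crops included, and the job is handed in when it is done.

Besides the shell and the picture viewer there is one more tool, called after "Request:" in YAML: its name, and indented under it one key for each argument. drive_tool: Moves the arm, as the interface text tells. Its arguments: {"type":"object","properties":{"series":{"type":"array","items":{"type":"object","properties":{"tx":{"type":"number"},"ty":{"type":"number"},"tz":{"type":"number"},"rx":{"type":"number"},"ry":{"type":"number"},"rz":{"type":"number"}}}},"grip":{"type":"number"},"grip_force":{"type":"number"}},"required":["series"]}

```bash
mkdir -p pics
python3 - <<'E'
from workcell import ctrl
import cv2,numpy as np
np.set_printoptions(precision=4,suppress=True)
for n in("scene","top"):
    cv2.imwrite(f"pics/{n}0.png",ctrl.snapshot(n)); c=ctrl.get_calibration(n); print(c)
s=ctrl.state();print(s["time"],s["eef_pos"],s["eef_rot"],s["width"])
E
```

```text
{'camera_matrix': array([[370.2543,   0.    , 313.3754],
       [  0.    , 370.2543, 197.7344],
       [  0.    ,   0.    ,   1.    ]]), 'world_to_cam': array([[-0.6966, -0.7174, -0.0062,  0.3897],
       [ 0.4182, -0.4131,  0.809 , -0.2469],
       [-0.5829,  0.5609,  0.5878, -0.6509],
       [ 0.    ,  0.    ,  0.    ,  1.    ]])}
{'camera_matrix': array([[371.7406,   0.    , 320.2509],
       [  0.    , 371.7406, 193.3834],
       [  0.    ,   0.    ,   1.    ]]), 'world_to_cam': array([[ 0.0125, -0.9999, -0.0015,  0.0515],
       [ 0.9902,  0.0122,  0.1394, -0.5251],
       [-0.1393, -0.0032,  0.9902, -0.8328],
       [ 0.    ,  0.    ,  0.    ,  1.    ]])}
0.1 [0.2217 0.5839 0.1918] [[-0.9349  0.3549 -0.0004]
 [ 0.3549  0.9349 -0.0013]
 [-0.0001 -0.0014 -1.    ]] 0.9996670115735053
```

View pics/scene0.png

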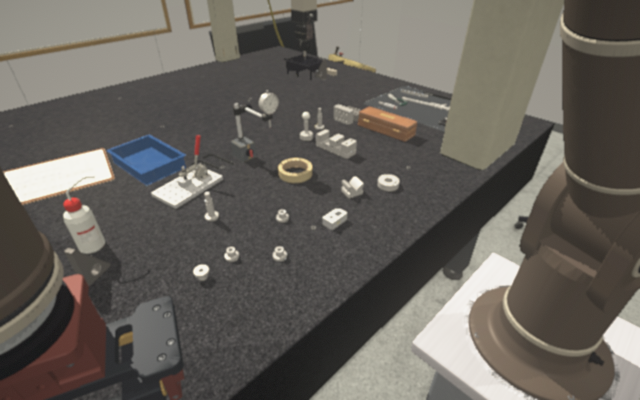

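View pics/top0.png

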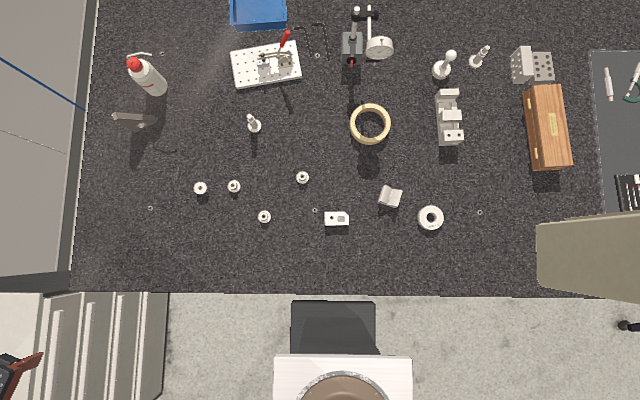

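The scene picture shows four hubs, at (201,272), (232,254), (280,254) and (282,215). The first looks flange-up and is at about (200,188) in the top view. There the V-block is at (390,197) and the ring at (431,217). I'll enlarge these areas.

```bash
cat > h.py <<'E'
from workcell import ctrl
import cv2,numpy as np
np.set_printoptions(precision=4,suppress=True)
def pt(n,u,v,z):
    c=ctrl.get_calibration(n);K=c["camera_matrix"];T=c["world_to_cam"]
    d=np.linalg.solve(K,[u,v,1])*[1,-1,-1]
    R=T[:3,:3];o=-R.T@T[:3,3];d=R.T@d
    return o+d*(z-o[2])/d[2]
def px(n,p):
    c=ctrl.get_calibration(n);q=c["world_to_cam"]@np.r_[p,1];q=c["camera_matrix"]@(q[:3]*[1,-1,-1]);return q[:2]/q[2]
E
python3 - <<'E'
from h import *
s=cv2.imread("pics/scene0.png");t=cv2.imread("pics/top0.png")
def cr(im,x,y,w,h,f): return cv2.resize(im[y:y+h,x:x+w],None,fx=f,fy=f,interpolation=cv2.INTER_CUBIC)
a=np.hstack([cr(s,190,205,100,75,4),cr(s,335,160,100,75,4)])
b=np.hstack([cr(t,185,165,130,65,800/260),cr(t,365,175,130,65,800/260)])
cv2.imwrite("pics/mos.png",np.vstack([a,b[:, :800]]))
for (n,u,v,z) in [("top",200,187.5,.022),("scene",201.5,269,.022),("top",390,196,.034),("scene",352,185,.034),("top",431,217,.018),("scene",389,182,.018)]: print(n,pt(n,u,v,z))
E
```

```text
top [0.5372 0.3451 0.022 ]
scene [0.5363 0.3419 0.022 ]
top [ 0.5207 -0.1056  0.034 ]
scene [ 0.5107 -0.0958  0.034 ]
top [ 0.4739 -0.2049  0.018 ]
scene [ 0.4637 -0.1981  0.018 ]
```

View pics/mos.png

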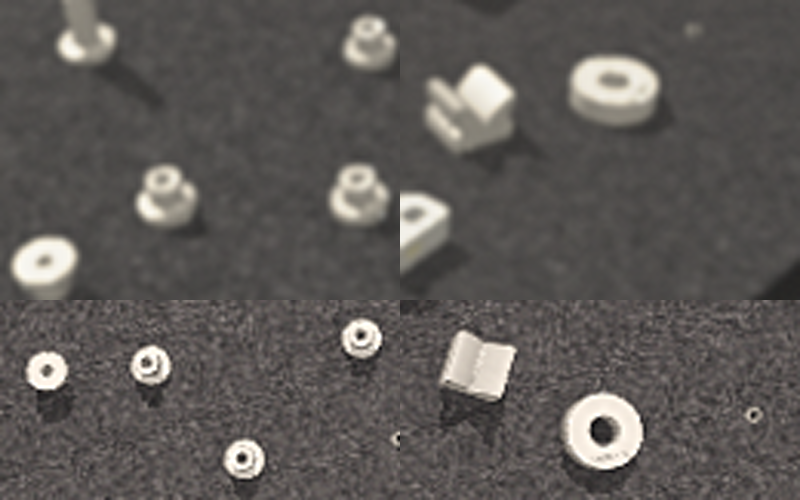

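The mosaic confirms it: the left hub is flange-up, with a wide top and a small bore, at top (200.3,188.1). The other three show their collars. The V-block's top centre is at top (391,195.8), and the ring's bore is at top (431,217.2).

Run:
```python
from h import *
for ps in [(("top",200.3,188.1),("scene",201,270.5),.022),(("top",391,195.8),("scene",352.8,181.5),.034),(("top",431,217.2),("scene",388.2,180),.018)]:
    print([pt(*p,ps[2])[:2] for p in ps[:2]])
# automatic: bright blobs in top
t=cv2.imread("pics/top0.png",0)
n,l,st,c=cv2.connectedComponentsWithStats((t>140).astype('uint8'))
for i in range(1,n):
    if st[i,4]>50 and 150<c[i][1]<235: print(st[i],c[i])
for (y,x) in [(.345,.537),(-.106,.52),(-.205,.474)]:pass
```

```text
[array([0.5358, 0.3443]), array([0.5333, 0.3448])]
[array([ 0.5212, -0.1079]), array([ 0.5203, -0.11  ])]
[array([ 0.4734, -0.2049]), array([ 0.4713, -0.2047])]
[    0    61    75   215 12658] [ 31.4077 172.9643]
[296 171  13  13 112] [302.0357 176.8036]
[227 180  14  12 110] [233.5727 185.5455]
[193 182  14  12 126] [199.6984 187.5556]
[378 185  25  23 348] [390.0316 195.704 ]
[418 205  26  25 436] [430.5528 217.1261]
[258 210  13  13 119] [263.9916 216.1765]
[324 211  25  15 329] [335.9027 218.0881]
[536 213 104  13 270] [592.8444 218.7   ]
```

Request:
drive_tool:
  series:
    - {"tx": -2,"ty": -0.6,"tz": -2,"rz": 4}
    - {"tx": -6,"ty": -1.8,"tz": -2,"rz": 10}
    - {"tx": -10,"ty": -3,"tz": -2,"rz": 18}
    - {"tx": -14.5,"ty": -4.3,"tz": -2,"rz": 26}
    - {"tx": -19,"ty": -5.6,"tz": -2,"rz": 34}
    - {"tx": -23.5,"ty": -7,"tz": -2,"rz": 42}
    - {"tx": -28,"ty": -8.3,"tz": -2,"rz": 50}
    - {"tx": -32,"ty": -9.5,"tz": -2,"rz": 58}
    - {"tx": -35,"ty": -10.4,"tz": -2,"rz": 65}
    - {"tx": -37.8,"ty": -11.2,"tz": -2,"rz": 70}
    - {"tx": -37.8,"ty": -11.2,"tz": -2,"rz": 70}
    - {"tx": -37.8,"ty": -11.2,"tz": -2,"rz": 70}
  grip: 1

```text
$.series[0]: bad value
```

Request:
drive_tool:
  series:
    - {"tx": -2,"ty": -0.6,"tz": -2,"rx": 0,"ry": 0,"rz": 4}
    - {"tx": -6,"ty": -1.8,"tz": -2,"rx": 0,"ry": 0,"rz": 10}
    - {"tx": -10,"ty": -3,"tz": -2,"rx": 0,"ry": 0,"rz": 18}
    - {"tx": -14.5,"ty": -4.3,"tz": -2,"rx": 0,"ry": 0,"rz": 26}
    - {"tx": -19,"ty": -5.6,"tz": -2,"rx": 0,"ry": 0,"rz": 34}
    - {"tx": -23.5,"ty": -7,"tz": -2,"rx": 0,"ry": 0,"rz": 42}
    - {"tx": -28,"ty": -8.3,"tz": -2,"rx": 0,"ry": 0,"rz": 50}
    - {"tx": -32,"ty": -9.5,"tz": -2,"rx": 0,"ry": 0,"rz": 58}
    - {"tx": -35,"ty": -10.4,"tz": -2,"rx": 0,"ry": 0,"rz": 65}
    - {"tx": -37.8,"ty": -11.2,"tz": -2,"rx": 0,"ry": 0,"rz": 70}
    - {"tx": -37.8,"ty": -11.2,"tz": -2,"rx": 0,"ry": 0,"rz": 70}
    - {"tx": -37.8,"ty": -11.2,"tz": -2,"rx": 0,"ry": 0,"rz": 70}
  grip: 1

```text
time: 1.6
eef_pos: [0.535, 0.3459, 0.2128]
eef_rot: [[0.013, 1.0, -0.001], [1.0, -0.013, 0.001], [0.001, -0.001, -1.0]]
wrist_force: [-0.3, 0.2, 0.6]
width: 0.002
grasp_force: 0.0
```

Request:
drive_tool:
  series:
    - {"tx": 0,"ty": 0,"tz": 2,"rx": 0,"ry": 0,"rz": 0}
    - {"tx": 0,"ty": 0,"tz": 5,"rx": 0,"ry": 0,"rz": 0}
    - {"tx": 0,"ty": 0,"tz": 8,"rx": 0,"ry": 0,"rz": 0}
    - {"tx": 0,"ty": 0,"tz": 11,"rx": 0,"ry": 0,"rz": 0}
    - {"tx": 0,"ty": 0,"tz": 13,"rx": 0,"ry": 0,"rz": 0}
    - {"tx": 0,"ty": 0,"tz": 14,"rx": 0,"ry": 0,"rz": 0}
    - {"tx": 0,"ty": 0,"tz": 14,"rx": 0,"ry": 0,"rz": 0}

```text
time: 2.48
eef_pos: [0.5347, 0.346, 0.0723]
eef_rot: [[0.012, 1.0, -0.001], [1.0, -0.012, -0.0], [-0.0, -0.001, -1.0]]
wrist_force: [-1.0, 0.6, -0.1]
width: 0.005
grasp_force: 0.0
```

Run:
```python
from h import *
s=ctrl.snapshot("scene");p=ctrl.state()["eef_pos"];print(p,px("scene",p),ctrl.state()["time"])
cv2.imwrite("pics/s1.png",cv2.resize(s[180:300,130:290],None,fx=5,fy=5,interpolation=cv2.INTER_CUBIC))
```

```text
[0.5353 0.3461 0.073 ] [195.0699 252.2578] 2.525
```

View pics/s1.png

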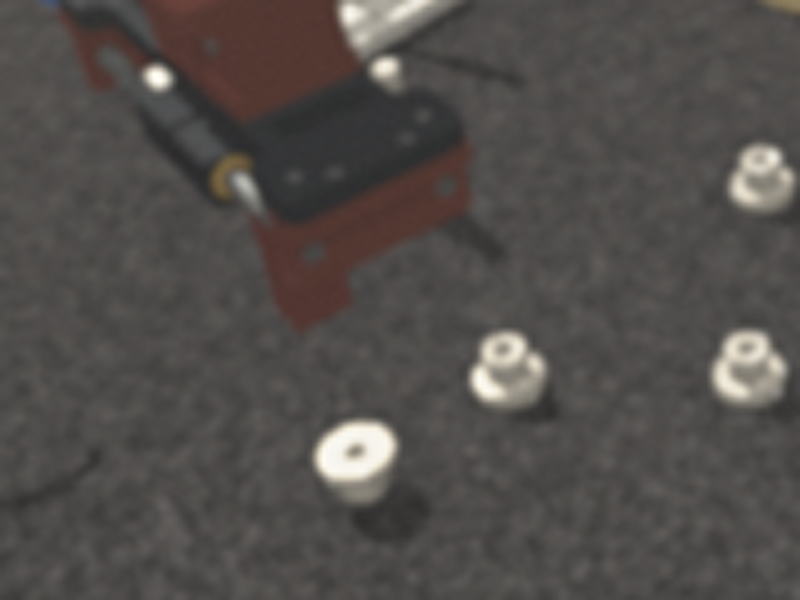

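The scene crop shows the shut fingertips' near edge at about pixel (195,244). The TCP projects to (195,252), slightly lower than what I see, so I'll check with the top view.

Run:
```python
from h import *
t=ctrl.snapshot("top");s=ctrl.snapshot("scene");p=ctrl.state()["eef_pos"];print(p,px("top",p))
for dx in(-.02,-.01,0,.01):
  for dy in (-.01,.01): print(dx,dy,px("scene",p+[dx,dy,0])*5-[650,900], px("scene",p+[dx,dy,.015])*5-[650,900])
f=lambda im,x,y:cv2.resize(im[y:y+100,x:x+100],None,fx=4,fy=4,interpolation=cv2.INTER_CUBIC)
S=f(s,150,190);T=f(t,150,130)
def dot(I,n,q,o,c):
    u=(px(n,q)-o)*4; cv2.circle(I,tuple(int(a) for a in u),3,c,-1)
for I,n,o in((S,"scene",(150,190)),(T,"top",(150,130))):
    dot(I,n,p,o,(0,255,0)); dot(I,n,np.array([.535,.345,.022]),o,(0,0,255))
cv2.imwrite("pics/st2.png",np.hstack([S,T]))
```

```text
[0.5359 0.346  0.0736] [192.1604 184.514 ]
-0.02 -0.01 [373.8534 372.5847] [366.8779 344.5138]
-0.02 0.01 [327.7753 398.6607] [320.1074 370.4683]
-0.01 -0.01 [360.4459 359.6356] [353.3622 331.6336]
-0.01 0.01 [314.5332 385.2955] [306.7632 357.169 ]
0 -0.01 [347.252  346.8928] [340.0645 318.9612]
0 0.01 [301.5054 372.1466] [293.6377 344.0876]
0.01 -0.01 [334.2668 334.3515] [326.9796 306.4916]
0.01 0.01 [288.6868 359.2088] [280.7254 331.2188]
```

View pics/st2.png

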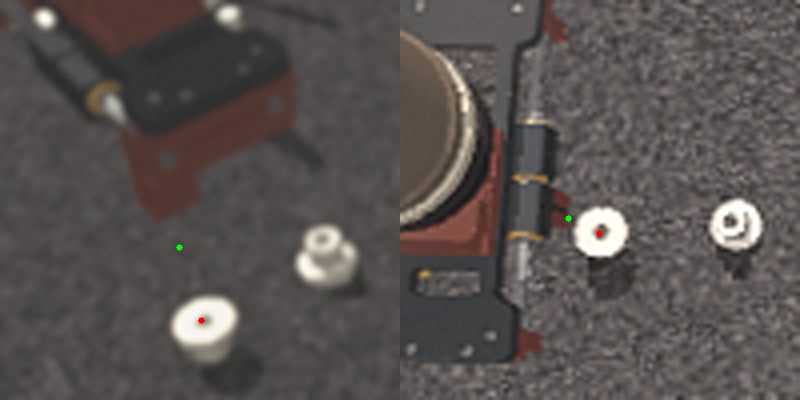

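The scene crop (left) shows the finger bottom edge at pixels (190,246)–(200,241), well above the projected TCP. In the top view the tip's right edge is at about (193,185.5). I'll triangulate the visible tip.

Run:
```python
from h import *
from scipy.optimize import least_squares as L
p=ctrl.state()["eef_pos"]
for a,b in [((200,241),(193,185.5)),((200,240),(192.5,186.5)),((198.5,238.5),(193,181))]:
    r=L(lambda q:np.r_[px("scene",q)-a,px("top",q)-b],p); print(r.x-p,r.fun)
T=ctrl.snapshot("top")
cv2.imwrite("pics/t3.png",np.hstack([cv2.resize(T[160:200,170:210],(400,400),interpolation=cv2.INTER_CUBIC),cv2.resize(ctrl.snapshot("scene")[225:265,175:215],(400,400),interpolation=cv2.INTER_CUBIC)]))
```

```text
[-0.0069 -0.0118  0.026 ] [-0.3602 -0.0891  0.3108  0.2817]
[-0.0094 -0.0118  0.03  ] [-0.1127 -0.0279  0.0973  0.0882]
[ 0.0019 -0.0126  0.0266] [-0.9352 -0.2348  0.8042  0.7251]
```

View pics/t3.png

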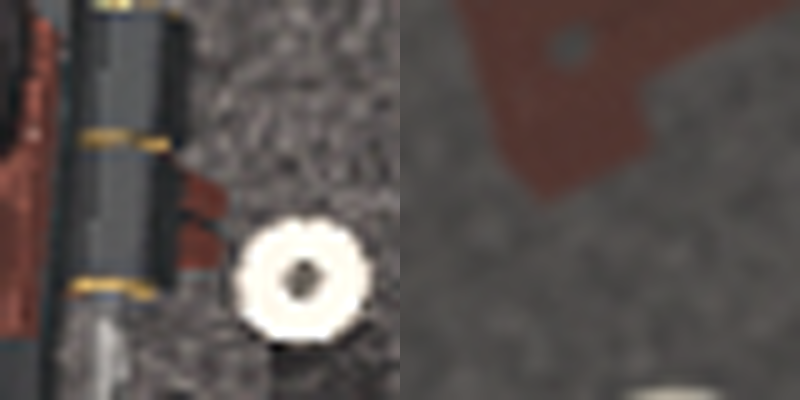

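The top crop shows two shut red fingers with their middle at row ~182, so xy agrees. Their visible ends come out about 28 mm above the reported TCP, so I'll difference against the initial pictures to see whether dark tips extend further.

Run:
```python
from h import *
o=[]
for n,x,y in (("scene",170,205),("top",165,160)):
    a=cv2.imread(f"pics/{n}0.png").astype(int);b=np.mean([ctrl.snapshot(n).astype(int) for _ in range(3)],0)
    d=np.abs(a-b).max(2); print(np.median(d[250:300,300:400]) )
    d=np.clip(d*6,0,255).astype('uint8')[y:y+60,x:x+60]
    I=cv2.cvtColor(cv2.resize(d,(400,400),interpolation=cv2.INTER_NEAREST),cv2.COLOR_GRAY2BGR)
    p=ctrl.state()["eef_pos"]
    for h in (0,.028,.08):
        u=(px(n,p+[0,0,h])-[x,y]+.5)*400/60; cv2.circle(I,tuple(int(k) for k in u),3,(0,255,0),-1)
    o.append(I)
cv2.imwrite("pics/d.png",np.hstack(o)); print(ctrl.state()["time"])
```

```text
1.0
6.666666666666671
3.025
```

View pics/d.png

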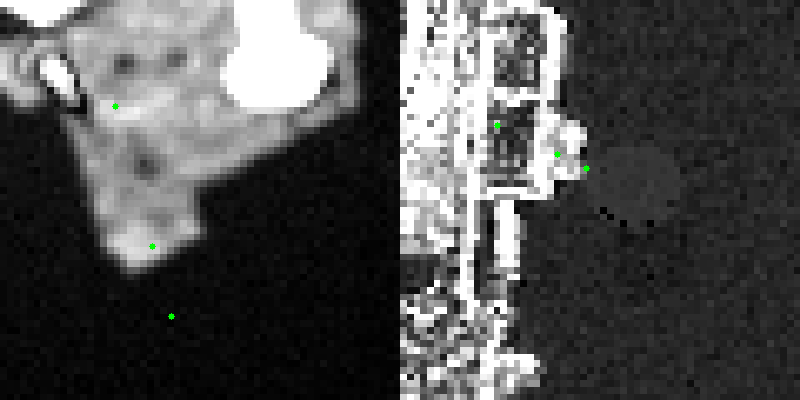

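The difference image is clear: nothing extends below the visible red fingers, which end about 28 mm above the reported TCP. A small tilt about the commanded TCP will show whether the tool frame or the height is off.

```bash
cat > m.py <<'E'
from h import *
def poly():
    a=cv2.imread("pics/scene0.png").astype(int);b=ctrl.snapshot("scene").astype(int)
    m=(np.abs(a-b).max(2)>8).astype('uint8')
    m=cv2.morphologyEx(m,cv2.MORPH_OPEN,np.ones((3,3)))
    c=max(cv2.findContours(m,cv2.RETR_EXTERNAL,cv2.CHAIN_APPROX_NONE)[0],key=len)
    q=cv2.approxPolyDP(c,1.6,True)[:,0]; s=ctrl.state()
    print(s["time"],s["eef_pos"],px("scene",s["eef_pos"])); print([tuple(map(int,k)) for k in q if 165<k[0]<235 and 205<k[1]<290])
if __name__=="__main__": poly()
E
python3 m.py
```

```text
3.075 [0.5355 0.3455 0.0726] [195.351  252.1954]
[]
```

Request:
drive_tool:
  series:
    - {"tx": 0,"ty": 0,"tz": 0,"rx": 0,"ry": 8,"rz": 0}
    - {"tx": 0,"ty": 0,"tz": 0,"rx": 0,"ry": 16,"rz": 0}
    - {"tx": 0,"ty": 0,"tz": 0,"rx": 0,"ry": 20,"rz": 0}
    - {"tx": 0,"ty": 0,"tz": 0,"rx": 0,"ry": 20,"rz": 0}
    - {"tx": 0,"ty": 0,"tz": 0,"rx": 0,"ry": 20,"rz": 0}

```text
time: 3.7
eef_pos: [0.5355, 0.3462, 0.0728]
eef_rot: [[0.012, 1.0, 0.004], [0.94, -0.013, 0.341], [0.341, 0.0, -0.94]]
wrist_force: [-0.8, 0.8, 0.5]
width: -0.001
grasp_force: 0.0
```

```bash
python3 m.py
```

```text
3.75 [0.5353 0.3468 0.0728] [194.8244 252.5337]
[]
```

Run:
```python
from h import *
a=cv2.imread("pics/scene0.png").astype(int);b=ctrl.snapshot("scene")
x,y=170,205
d=np.clip(np.abs(a-b).max(2)*6,0,255).astype('uint8')[y:y+60,x:x+60]
I=cv2.cvtColor(cv2.resize(d,(400,400),interpolation=cv2.INTER_NEAREST),cv2.COLOR_GRAY2BGR)
s=ctrl.state();p=np.array(s["eef_pos"]);z=np.array(s["eef_rot"])[:,2]
for h in (0,.028,.08):
    u=(px("scene",p-z*h)-[x,y]+.5)*400/60; cv2.circle(I,tuple(int(k) for k in u),3,(0,255,0),-1)
cv2.circle(I,tuple(int(k) for k in (px("scene",p+[0,0,.028])-[x,y]+.5)*400/60),3,(0,0,255),-1)
cv2.imwrite("pics/d2.png",np.hstack([I,cv2.resize(b[y:y+60,x:x+60],(400,400),interpolation=cv2.INTER_CUBIC)]))
```

```text
(no output)
```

View pics/d2.png

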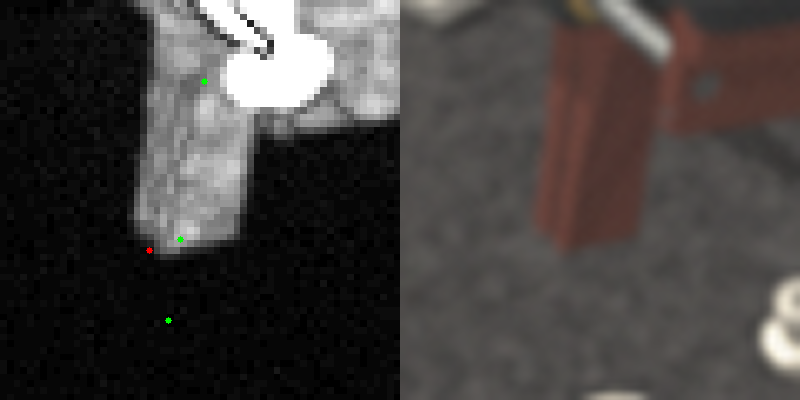

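Run:
```python
from h import *
from scipy.optimize import least_squares as L
p=np.array([.5355,.346,.073])
for a,b in [((224,222),(185,217)),((224,222),(184,219))]:
    r=L(lambda q:np.r_[px("scene",q)-a,px("top",q)-b],p); print(r.x-p,r.fun)
s=ctrl.state();print(s["joint_pos"],s["width"])
```

```text
[-0.0821 -0.0298  0.1086] [-0.9962 -0.2211  0.842   0.7926]
[-0.0857 -0.0286  0.1113] [-0.6837 -0.1514  0.5791  0.5454]
[-0.5323  0.4873  0.0881  1.8641 -0.5573  0.7071 -0.0558] 0.008438007291953795
```

Request:
drive_tool:
  series:
    - {"tx": 0,"ty": 0,"tz": 0,"rx": 0,"ry": -8,"rz": 0}
    - {"tx": 0,"ty": 0,"tz": 0,"rx": 0,"ry": -16,"rz": 0}
    - {"tx": 0,"ty": 0,"tz": 0,"rx": 0,"ry": -20,"rz": 0}
    - {"tx": 0,"ty": 0,"tz": 0,"rx": 0,"ry": -20,"rz": 0}

```text
time: 4.3
eef_pos: [0.534, 0.3494, 0.0722]
eef_rot: [[0.007, 1.0, 0.0], [1.0, -0.007, 0.0], [0.0, 0.0, -1.0]]
wrist_force: [-0.6, -0.3, 0.2]
width: 0.004
grasp_force: 0.0
```

The base of the gripper body triangulates to 109 mm above the reported TCP, where the text says 80 mm. The tilt test agrees. So the whole gripper sits about 29 mm behind the reported TCP, and the real tips are 29 mm higher than reported. I'll aim the visible tips at 2 cm above the hub.

Request:
drive_tool:
  series:
    - {"tx": 0,"ty": 0,"tz": 1,"rx": 0,"ry": 0,"rz": 0}
    - {"tx": -0.1,"ty": 0,"tz": 2,"rx": 0,"ry": 0,"rz": 0}
    - {"tx": -0.1,"ty": 0,"tz": 3,"rx": 0,"ry": 0,"rz": 0}
    - {"tx": -0.1,"ty": 0,"tz": 3.5,"rx": 0,"ry": 0,"rz": 0}
    - {"tx": -0.1,"ty": 0,"tz": 4,"rx": 0,"ry": 0,"rz": 0}
    - {"tx": -0.1,"ty": 0,"tz": 4,"rx": 0,"ry": 0,"rz": 0}

```text
time: 5.05
eef_pos: [0.5354, 0.3443, 0.0322]
eef_rot: [[0.014, 1.0, -0.0], [1.0, -0.014, -0.0], [-0.0, -0.0, -1.0]]
wrist_force: [-0.9, -0.5, -0.8]
width: 0.012
grasp_force: 0.0
```

Run:
```python
from h import *
s=ctrl.snapshot("scene");t=ctrl.snapshot("top");st=ctrl.state();p=np.array(st["eef_pos"]);print(st["time"],p)
o=[]
for I,n,x,y in((s,"scene",170,230),(t,"top",170,165)):
    J=cv2.resize(I[y:y+50,x:x+50],(400,400),interpolation=cv2.INTER_CUBIC)
    for q in (p+[0,0,.029],[.5355,.345,.022]):
        cv2.circle(J,tuple(int(k) for k in (px(n,q)-[x,y]+.5)*8),3,(0,255,0),-1)
    o.append(J)
cv2.imwrite("pics/c.png",np.hstack(o))
```

```text
5.15 [0.5356 0.3446 0.0327]
```

View pics/c.png

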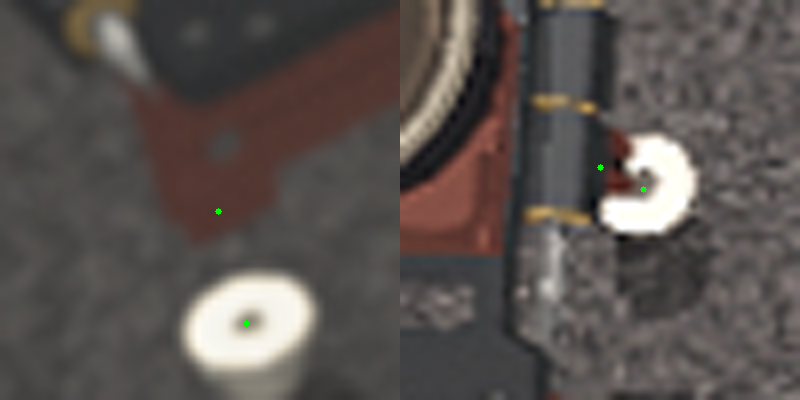

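In the close view the hub marker sits on the bore. The visible tip is about 31 mm above the reported TCP and centred over the hub to within 1–2 mm. I'll go down 2 cm more and hold.

Request:
drive_tool:
  series:
    - {"tx": 0,"ty": 0,"tz": 0.7,"rx": 0,"ry": 0,"rz": 0}
    - {"tx": 0,"ty": 0,"tz": 1.4,"rx": 0,"ry": 0,"rz": 0}
    - {"tx": 0,"ty": 0,"tz": 2,"rx": 0,"ry": 0,"rz": 0}
    - {"tx": 0,"ty": 0,"tz": 2,"rx": 0,"ry": 0,"rz": 0}
    - {"tx": 0,"ty": 0,"tz": 2,"rx": 0,"ry": 0,"rz": 0}
    - {"tx": 0,"ty": 0,"tz": 2,"rx": 0,"ry": 0,"rz": 0}

```text
time: 5.9
eef_pos: [0.5356, 0.3445, 0.0128]
eef_rot: [[0.014, 1.0, 0.0], [1.0, -0.014, 0.0], [0.0, 0.0, -1.0]]
wrist_force: [0.3, 0.0, 0.5]
width: 0.004
grasp_force: 0.0
```

Request:
drive_tool:
  series:
    - {"tx": 0,"ty": 0,"tz": 0,"rx": 0,"ry": 0,"rz": 0}
    - {"tx": 0,"ty": 0,"tz": 0,"rx": 0,"ry": 0,"rz": 0}
    - {"tx": 0,"ty": 0,"tz": 0,"rx": 0,"ry": 0,"rz": 0}
    - {"tx": 0,"ty": 0,"tz": 0,"rx": 0,"ry": 0,"rz": 0}
    - {"tx": 0,"ty": 0,"tz": 0,"rx": 0,"ry": 0,"rz": 0}
    - {"tx": 0,"ty": 0,"tz": 0,"rx": 0,"ry": 0,"rz": 0}
    - {"tx": 0,"ty": 0,"tz": 0,"rx": 0,"ry": 0,"rz": 0}
    - {"tx": 0,"ty": 0,"tz": 0,"rx": 0,"ry": 0,"rz": 0}
    - {"tx": 0,"ty": 0,"tz": 0,"rx": 0,"ry": 0,"rz": 0}
    - {"tx": 0,"ty": 0,"tz": 0,"rx": 0,"ry": 0,"rz": 0}
    - {"tx": 0,"ty": 0,"tz": 0,"rx": 0,"ry": 0,"rz": 0}
    - {"tx": 0,"ty": 0,"tz": 0,"rx": 0,"ry": 0,"rz": 0}

```text
time: 7.4
eef_pos: [0.5355, 0.3445, 0.0126]
eef_rot: [[0.014, 1.0, 0.0], [1.0, -0.014, 0.0], [0.0, 0.0, -1.0]]
wrist_force: [0.2, -0.5, 1.1]
width: 0.005
grasp_force: 0.0
```

Run:
```python
from h import *
s=ctrl.snapshot("scene");t=ctrl.snapshot("top");st=ctrl.state();p=np.array(st["eef_pos"]);print(st["time"],p,st["wrist_force"])
cv2.imwrite("pics/c2s.png",s);cv2.imwrite("pics/c2t.png",t)
```

```text
7.5 [0.5355 0.3444 0.0126] [ 0.2341  0.1842 -0.064 ]
```

Run:
```python
from h import *
p=np.array([.5355,.3444,.0126]);x,y=170,235
s=cv2.imread("pics/c2s.png");J=cv2.resize(s[y:y+50,x:x+50],(600,600),interpolation=cv2.INTER_CUBIC)
for h,c in ((.026,(255,0,0)),(.029,(0,255,0)),(.032,(0,255,255))):  # near bottom edge ends for each tip offset
  for dy in(-.01,.01):
    cv2.circle(J,tuple(int(k) for k in (px("scene",p+[-.0105,dy,h])-[x,y]+.5)*12),3,c,-1)
cv2.imwrite("pics/c3.png",J)
```

```text
(no output)
```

View pics/c3.png

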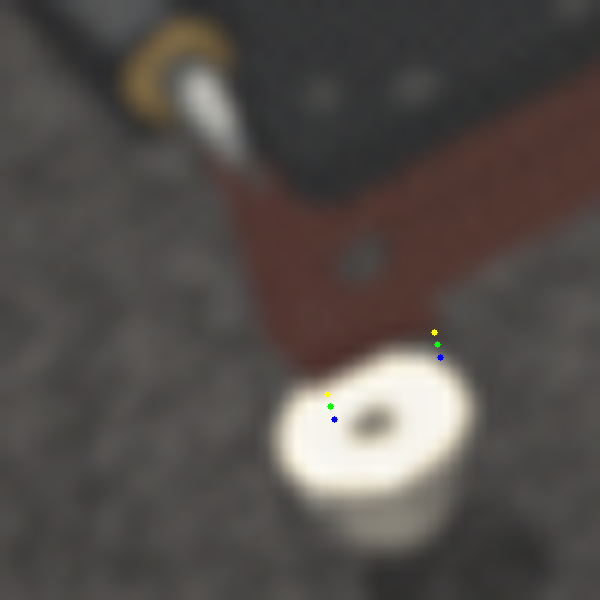

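The picture shows the finger bottom edge at about (310,372)–(428,318), roughly 33 mm above the reported TCP. That puts the tips about 23 mm over the hub, touching nothing. I'll trim 3 mm lower, hold, then rise straight up.

Request:
drive_tool:
  series:
    - {"tx": 0,"ty": 0,"tz": 0.3,"rx": 0,"ry": 0,"rz": 0}
    - {"tx": 0,"ty": 0,"tz": 0.3,"rx": 0,"ry": 0,"rz": 0}
    - {"tx": 0,"ty": 0,"tz": 0.3,"rx": 0,"ry": 0,"rz": 0}
    - {"tx": 0,"ty": 0,"tz": 0.3,"rx": 0,"ry": 0,"rz": 0}
    - {"tx": 0,"ty": 0,"tz": 0.3,"rx": 0,"ry": 0,"rz": 0}
    - {"tx": 0,"ty": 0,"tz": 0.3,"rx": 0,"ry": 0,"rz": 0}
    - {"tx": 0,"ty": 0,"tz": 0.3,"rx": 0,"ry": 0,"rz": 0}
    - {"tx": 0,"ty": 0,"tz": 0.3,"rx": 0,"ry": 0,"rz": 0}
    - {"tx": 0,"ty": 0,"tz": 0.3,"rx": 0,"ry": 0,"rz": 0}
    - {"tx": 0,"ty": 0,"tz": 0.3,"rx": 0,"ry": 0,"rz": 0}
    - {"tx": 0,"ty": 0,"tz": 0.3,"rx": 0,"ry": 0,"rz": 0}
    - {"tx": 0,"ty": 0,"tz": 0.3,"rx": 0,"ry": 0,"rz": 0}

```text
time: 9.0
eef_pos: [0.5355, 0.3444, 0.0096]
eef_rot: [[0.014, 1.0, 0.0], [1.0, -0.014, 0.0], [0.0, 0.0, -1.0]]
wrist_force: [0.9, 0.4, 0.6]
width: 0.005
grasp_force: 0.0
```

Request:
drive_tool:
  series:
    - {"tx": 0,"ty": 0,"tz": 0,"rx": 0,"ry": 0,"rz": 0}
    - {"tx": 0,"ty": 0,"tz": 0,"rx": 0,"ry": 0,"rz": 0}
    - {"tx": 0,"ty": 0,"tz": 0,"rx": 0,"ry": 0,"rz": 0}
    - {"tx": 0,"ty": 0,"tz": 0,"rx": 0,"ry": 0,"rz": 0}
    - {"tx": 0,"ty": 0,"tz": 0,"rx": 0,"ry": 0,"rz": 0}
    - {"tx": 0,"ty": 0,"tz": 0,"rx": 0,"ry": 0,"rz": 0}
    - {"tx": 0,"ty": 0,"tz": -3,"rx": 0,"ry": 0,"rz": 0}
    - {"tx": 0,"ty": 0,"tz": -7,"rx": 0,"ry": 0,"rz": 0}
    - {"tx": 0,"ty": 0,"tz": -12,"rx": 0,"ry": 0,"rz": 0}
    - {"tx": 0,"ty": 0,"tz": -16,"rx": 0,"ry": 0,"rz": 0}
    - {"tx": 0,"ty": 0,"tz": -17,"rx": 0,"ry": 0,"rz": 0}
    - {"tx": 0,"ty": 0,"tz": -17,"rx": 0,"ry": 0,"rz": 0}

```text
time: 10.5
eef_pos: [0.5354, 0.3445, 0.1795]
eef_rot: [[0.014, 1.0, 0.0], [1.0, -0.014, 0.0], [0.0, 0.0, -1.0]]
wrist_force: [0.2, 0.3, -0.5]
width: 0.009
grasp_force: 0.0
```

Request:
drive_tool:
  series:
    - {"tx": -2,"ty": 0,"tz": 0,"rx": 0,"ry": 0,"rz": 0}
    - {"tx": -6,"ty": -0.1,"tz": 0,"rx": 0,"ry": 0,"rz": 0}
    - {"tx": -11,"ty": -0.2,"tz": 0,"rx": 0,"ry": 0,"rz": 0}
    - {"tx": -16,"ty": -0.3,"tz": 0,"rx": 0,"ry": 0,"rz": 0}
    - {"tx": -21,"ty": -0.4,"tz": 0,"rx": 0,"ry": 0,"rz": 0}
    - {"tx": -26,"ty": -0.5,"tz": 0,"rx": 0,"ry": 0,"rz": 0}
    - {"tx": -31,"ty": -0.6,"tz": 0,"rx": 0,"ry": 0,"rz": 0}
    - {"tx": -36,"ty": -0.7,"tz": 0,"rx": 0,"ry": 0,"rz": 0}
    - {"tx": -40.5,"ty": -0.8,"tz": 0,"rx": 0,"ry": 0,"rz": 0}
    - {"tx": -43.8,"ty": -0.9,"tz": 0,"rx": 0,"ry": 0,"rz": 0}
    - {"tx": -45.3,"ty": -0.9,"tz": 0,"rx": 0,"ry": 0,"rz": 0}
    - {"tx": -45.3,"ty": -0.9,"tz": 0,"rx": 0,"ry": 0,"rz": 0}

```text
time: 12.0
eef_pos: [0.5194, -0.1092, 0.1788]
eef_rot: [[0.016, 1.0, -0.001], [1.0, -0.016, -0.0], [-0.0, -0.001, -1.0]]
wrist_force: [-0.2, 0.9, -0.2]
width: 0.009
grasp_force: 0.0
```

Run:
```python
from h import *
ctrl.snapshot("top");s=ctrl.state();print(s["eef_pos"],s["joint_pos"])
```

```text
[ 0.5198 -0.1078  0.1789] [-0.3082  0.2808  0.5197  1.8675 -0.1609  1.0358  0.2633]
```

Request:
drive_tool:
  series:
    - {"tx": 0,"ty": 0,"tz": 2,"rx": 0,"ry": 0,"rz": 0}
    - {"tx": 0,"ty": 0,"tz": 6,"rx": 0,"ry": 0,"rz": 0}
    - {"tx": 0,"ty": 0,"tz": 10,"rx": 0,"ry": 0,"rz": 0}
    - {"tx": 0,"ty": 0,"tz": 13,"rx": 0,"ry": 0,"rz": 0}
    - {"tx": 0,"ty": 0,"tz": 14.8,"rx": 0,"ry": 0,"rz": 0}
    - {"tx": 0,"ty": 0,"tz": 15.4,"rx": 0,"ry": 0,"rz": 0}
    - {"tx": 0,"ty": 0.1,"tz": 15.7,"rx": 0,"ry": 0,"rz": 0}
    - {"tx": 0,"ty": 0.1,"tz": 15.7,"rx": 0,"ry": 0,"rz": 0}
    - {"tx": 0,"ty": 0.1,"tz": 15.7,"rx": 0,"ry": 0,"rz": 0}
    - {"tx": 0,"ty": 0.1,"tz": 15.7,"rx": 0,"ry": 0,"rz": 0}
    - {"tx": 0,"ty": 0.1,"tz": 15.7,"rx": 0,"ry": 0,"rz": 0}
    - {"tx": 0,"ty": 0.1,"tz": 15.7,"rx": 0,"ry": 0,"rz": 0}

```text
time: 13.55
eef_pos: [0.5213, -0.1084, 0.0226]
eef_rot: [[0.014, 1.0, 0.0], [1.0, -0.014, 0.0], [0.0, 0.0, -1.0]]
wrist_force: [-0.5, -0.4, 0.1]
width: 0.006
grasp_force: 0.0
```

Request:
drive_tool:
  series:
    - {"tx": 0,"ty": 0,"tz": 0,"rx": 0,"ry": 0,"rz": 0}
    - {"tx": 0,"ty": 0,"tz": 0,"rx": 0,"ry": 0,"rz": 0}
    - {"tx": 0,"ty": 0,"tz": 0,"rx": 0,"ry": 0,"rz": 0}
    - {"tx": 0,"ty": 0,"tz": 0,"rx": 0,"ry": 0,"rz": 0}
    - {"tx": 0,"ty": 0,"tz": 0,"rx": 0,"ry": 0,"rz": 0}
    - {"tx": 0,"ty": 0,"tz": 0,"rx": 0,"ry": 0,"rz": 0}
    - {"tx": 0,"ty": 0,"tz": 0,"rx": 0,"ry": 0,"rz": 0}
    - {"tx": 0,"ty": 0,"tz": 0,"rx": 0,"ry": 0,"rz": 0}
    - {"tx": 0,"ty": 0,"tz": 0,"rx": 0,"ry": 0,"rz": 0}
    - {"tx": 0,"ty": 0,"tz": 0,"rx": 0,"ry": 0,"rz": 0}
    - {"tx": 0,"ty": 0,"tz": 0,"rx": 0,"ry": 0,"rz": 0}
    - {"tx": 0,"ty": 0,"tz": 0,"rx": 0,"ry": 0,"rz": 0}

```text
time: 15.05
eef_pos: [0.5212, -0.1084, 0.0225]
eef_rot: [[0.014, 1.0, -0.0], [1.0, -0.014, 0.0], [0.0, -0.0, -1.0]]
wrist_force: [0.3, -0.1, 0.5]
width: 0.007
grasp_force: 0.0
```

Request:
drive_tool:
  series:
    - {"tx": 0,"ty": 0,"tz": 0,"rx": 0,"ry": 0,"rz": 0}
    - {"tx": 0,"ty": 0,"tz": 0,"rx": 0,"ry": 0,"rz": 0}
    - {"tx": 0,"ty": 0,"tz": 0,"rx": 0,"ry": 0,"rz": 0}
    - {"tx": 0,"ty": 0,"tz": -3,"rx": 0,"ry": 0,"rz": 0}
    - {"tx": 0,"ty": 0,"tz": -7,"rx": 0,"ry": 0,"rz": 0}
    - {"tx": 0,"ty": 0,"tz": -10,"rx": 0,"ry": 0,"rz": 0}
    - {"tx": 0,"ty": 0,"tz": -10,"rx": 0,"ry": 0,"rz": 0}
    - {"tx": 0,"ty": 0,"tz": -10,"rx": 0,"ry": 0,"rz": 0}

```text
time: 16.05
eef_pos: [0.5208, -0.1081, 0.1219]
eef_rot: [[0.013, 1.0, -0.001], [1.0, -0.013, 0.0], [0.0, -0.001, -1.0]]
wrist_force: [-0.5, 0.4, 0.5]
width: 0.007
grasp_force: 0.0
```

Request:
drive_tool:
  series:
    - {"tx": -2,"ty": -1,"tz": 0,"rx": 0,"ry": 0,"rz": 0}
    - {"tx": -5,"ty": -2.4,"tz": 0,"rx": 0,"ry": 0,"rz": 0}
    - {"tx": -8,"ty": -3.8,"tz": 0,"rx": 0,"ry": 0,"rz": 0}
    - {"tx": -9.7,"ty": -4.7,"tz": 0,"rx": 0,"ry": 0,"rz": 0}
    - {"tx": -9.7,"ty": -4.7,"tz": 0,"rx": 0,"ry": 0,"rz": 0}
    - {"tx": -9.7,"ty": -4.7,"tz": 0,"rx": 0,"ry": 0,"rz": 0}
    - {"tx": -9.7,"ty": -4.7,"tz": 0,"rx": 0,"ry": 0,"rz": 0}

```text
time: 16.92
eef_pos: [0.4733, -0.2036, 0.1222]
eef_rot: [[0.012, 1.0, -0.0], [1.0, -0.012, 0.0], [0.0, -0.0, -1.0]]
wrist_force: [-1.6, 0.7, -0.5]
width: 0.005
grasp_force: 0.0
```

Request:
drive_tool:
  series:
    - {"tx": 0,"ty": 0,"tz": 2,"rx": 0,"ry": 0,"rz": 0}
    - {"tx": 0,"ty": 0,"tz": 5,"rx": 0,"ry": 0,"rz": 0}
    - {"tx": 0,"ty": 0,"tz": 8,"rx": 0,"ry": 0,"rz": 0}
    - {"tx": 0,"ty": 0,"tz": 10,"rx": 0,"ry": 0,"rz": 0}
    - {"tx": 0,"ty": 0,"tz": 11.2,"rx": 0,"ry": 0,"rz": 0}
    - {"tx": 0,"ty": 0,"tz": 11.6,"rx": 0,"ry": 0,"rz": 0}
    - {"tx": 0,"ty": 0,"tz": 11.6,"rx": 0,"ry": 0,"rz": 0}
    - {"tx": 0,"ty": 0,"tz": 11.6,"rx": 0,"ry": 0,"rz": 0}
    - {"tx": 0,"ty": 0,"tz": 11.6,"rx": 0,"ry": 0,"rz": 0}

```text
time: 18.05
eef_pos: [0.4733, -0.2049, 0.0071]
eef_rot: [[0.014, 1.0, 0.001], [1.0, -0.014, -0.0], [-0.0, 0.001, -1.0]]
wrist_force: [-0.1, 0.1, -0.1]
width: 0.005
grasp_force: 0.0
```

Request:
drive_tool:
  series:
    - {"tx": 0,"ty": 0,"tz": 0,"rx": 0,"ry": 0,"rz": 0}
    - {"tx": 0,"ty": 0,"tz": 0,"rx": 0,"ry": 0,"rz": 0}
    - {"tx": 0,"ty": 0,"tz": 0,"rx": 0,"ry": 0,"rz": 0}
    - {"tx": 0,"ty": 0,"tz": 0,"rx": 0,"ry": 0,"rz": 0}
    - {"tx": 0,"ty": 0,"tz": 0,"rx": 0,"ry": 0,"rz": 0}
    - {"tx": 0,"ty": 0,"tz": 0,"rx": 0,"ry": 0,"rz": 0}
    - {"tx": 0,"ty": 0,"tz": 0,"rx": 0,"ry": 0,"rz": 0}
    - {"tx": 0,"ty": 0,"tz": 0,"rx": 0,"ry": 0,"rz": 0}
    - {"tx": 0,"ty": 0,"tz": 0,"rx": 0,"ry": 0,"rz": 0}
    - {"tx": 0,"ty": 0,"tz": 0,"rx": 0,"ry": 0,"rz": 0}
    - {"tx": 0,"ty": 0,"tz": 0,"rx": 0,"ry": 0,"rz": 0}
    - {"tx": 0,"ty": 0,"tz": 0,"rx": 0,"ry": 0,"rz": 0}

```text
time: 19.55
eef_pos: [0.4729, -0.2047, 0.0065]
eef_rot: [[0.014, 1.0, 0.0], [1.0, -0.014, 0.0], [0.0, 0.0, -1.0]]
wrist_force: [-0.5, 0.1, -1.0]
width: 0.006
grasp_force: 0.0
```

Holding another half second, then raising to a reported 0.27 m.

Request:
drive_tool:
  series:
    - {"tx": 0,"ty": 0,"tz": 0,"rx": 0,"ry": 0,"rz": 0}
    - {"tx": 0,"ty": 0,"tz": 0,"rx": 0,"ry": 0,"rz": 0}
    - {"tx": 0,"ty": 0,"tz": 0,"rx": 0,"ry": 0,"rz": 0}
    - {"tx": 0,"ty": 0,"tz": 0,"rx": 0,"ry": 0,"rz": 0}
    - {"tx": 0,"ty": 0,"tz": -3,"rx": 0,"ry": 0,"rz": 0}
    - {"tx": 0,"ty": 0,"tz": -7,"rx": 0,"ry": 0,"rz": 0}
    - {"tx": 0,"ty": 0,"tz": -12,"rx": 0,"ry": 0,"rz": 0}
    - {"tx": 0,"ty": 0,"tz": -17,"rx": 0,"ry": 0,"rz": 0}
    - {"tx": 0,"ty": 0,"tz": -22,"rx": 0,"ry": 0,"rz": 0}
    - {"tx": 0,"ty": 0,"tz": -25,"rx": 0,"ry": 0,"rz": 0}
    - {"tx": 0,"ty": 0,"tz": -26,"rx": 0,"ry": 0,"rz": 0}
    - {"tx": 0,"ty": 0,"tz": -26,"rx": 0,"ry": 0,"rz": 0}

```text
time: 21.05
eef_pos: [0.4728, -0.2046, 0.2661]
eef_rot: [[0.014, 1.0, 0.0], [1.0, -0.014, 0.0], [0.0, 0.0, -1.0]]
wrist_force: [-0.1, 0.4, -1.4]
width: 0.005
grasp_force: 0.0
```

Request:
drive_tool:
  series:
    - {"tx": 0,"ty": 0,"tz": 0,"rx": 0,"ry": 0,"rz": 0}
    - {"tx": 0,"ty": 0,"tz": 0,"rx": 0,"ry": 0,"rz": 0}
    - {"tx": 0,"ty": 0,"tz": 0,"rx": 0,"ry": 0,"rz": 0}
    - {"tx": 0,"ty": 0,"tz": 0,"rx": 0,"ry": 0,"rz": 0}

```text
time: 21.55
eef_pos: [0.4728, -0.2048, 0.2662]
eef_rot: [[0.014, 1.0, -0.001], [1.0, -0.014, 0.0], [-0.0, -0.001, -1.0]]
wrist_force: [-0.1, -0.0, -0.1]
width: 0.007
grasp_force: 0.0
```

```bash
python3 -c "
from workcell import ctrl
print(ctrl.close_job())"
```

```text
the job is handed in; nothing more can be done
None
```

The hand pointed at the flipped hub, then the vee, then the ring bore, about 2 s each, with no contact shown by the wrist force. It finished raised with the tips at about 0.29 m. The cameras showed the real tips about 3 cm above the reported TCP, so I set the 2 cm heights by the visible tips: checked in pictures over the hub only, with that offset carried over to the vee and ring.

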